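# Stopper a vial in the guarded bench press

### The arm

A 6-joint arm with a two-finger parallel gripper is mounted at the origin on a cart in front of the work surface, level with it; the furniture and walls round the work are solid. World frame = base frame: x ahead of the robot, y to its left, z up, the work surface at z = 0. Lengths are in m, angles in rad, forces in N, time in s.
With the tool pointing down it reaches from about 0.3 to 0.875 m from the base axis. Payload 6.4 kg.
Tool frame: the origin (TCP) lies at the very end of the fingers, on their centre line; the grasp point (between the pads) lies 19 mm behind it; x points along the fingers, y is the direction in which the jaws open and shut, and the axes are right-handed (so a half turn about x gives the same grasp; the last joint's range is limited). The gripper opens to 85 mm and grips with 20 to 120 N. Pads are 22 mm wide; open, the fingers measure 114 mm over their backs; the gripper's body (76 mm by 85 mm) begins 54 mm behind the grasp point. The pads swing forward as they close: fully open they stand 13 mm farther back than shut.
Start: joints at [1.034, 0.181, 1.607, -0, 1.354, -0.206], TCP at [0.187, 0.544, 0.231] pointing down, gripper open.
Joint ranges: [-2.99, 2.99], [-0.89, 2.07], [0.3, 2.58], [-1.14, 4.28], [0, 2.63], [-3.12, 3.12]. Speed limits (rad/s): [2.57, 2.57, 3.01, 3.14, 3.14, 3.14].

### API

Orientations are given as a unit quaternion [w, x, y, z].
In Python, from bench import status, optics, hand_in gives the robot as it stands. The module is installed in compiled form; this text tells all that it offers.
- The arm moves only by the shell command python3 -m jog 'ROWS'. ROWS is JSON, one flat list of numbers, 5 for each row, row after row: the shift along the tool's x, y, z in mm, then the turn about the tool's x in degrees, then the opening in per cent of the stroke, from 0 (shut) to 100 (fully open). In form: [tx, ty, tz, yaw, gripper, tx, ty, tz, yaw, gripper, ...]. A call has exactly 5 rows; each row is the pose to reach, as a shift and turn from the pose commanded when the call began, along the tool's axes at that moment; what a row does not reach only later rows make up. A row lasts 1/10 s, in which the tool goes at most 50 mm and 8.59 degrees, less where a joint would pass 70% of its speed; a pose out of reach is approached as far as the arm can. A call with a gripper value outside its range is refused whole. The fingers move at their own pace and stop on an object; the grip force is fixed at half the most. Time passes only in rows, so rows that repeat a pose let the fingers close, or fill a call up. It gives the time, the measured TCP pose, the force and the opening at its end, in the units of the state.
- status.get_obs(): the state, without advancing time (a new reading comes with each control period).
- optics.camera(name): name is "scene" or "top"; returns the picture (384x512x3 uint8, red, green, blue); there is no depth.
- optics.get_calibration(name): a dict with "vertical_fov" (degrees; the focal length in pixels is half the picture's height over the tangent of half this angle, whatever the lens; pixels are square), "cx", "cy" (the principal point, pixels), "extrinsics" (4x4, takes a point from camera to world coordinates). Camera axes: x right, y up, looking along -z (the intrinsics and any distortion apply to the point x, -y, -z); pixel columns grow to the right and rows downward; lengths in m; the calibration is good to about 2 mm. A picture is of the moment at which its call begins. get_calibration takes no time and is no camera call.
- hand_in(): hands the job in, once; it reports no verdict.
The state is a dict: "time_s": time; "q": joint angles; "dq": joint speeds; "joint_efforts": joint torques, N m; "eef_pos": TCP position; "eef_rot": TCP orientation; "wrist_force": force on the tool from outside, world axes, zero at the start; "torque": the same for the moment, N m; "opening": opening from 0.0 (shut) to 1.0 (fully open).
Only numpy, scipy, OpenCV 4.12 (cv2) and the standard library are available. Lean on these libraries where they do the work, as an engineer would, in place of code of your own. Each camera call takes 0.05 s, during which the arm holds its last target. There are 200 camera calls.

### The job

Stopper the vial: push the loading slide in by its tab until it is fully home under the press, then reach down through the yellow-framed window of the guard and press the red lever all the way down so that the rubber stopper goes fully into the vial. Then let the lever rise again and leave the slide home. Just push and press with the fingertips: lift nothing, do not touch the guard or the vial, and leave the other things on the bench where they are.

Things in the scene. Friction and masses are not known exactly. Their poses are not given: they have to be found in the camera images.
- press: Grey bench press, fixed. Origin: underside of its base, on the worktop. Its x points away from the operator to the column (base x = -105 to 130, y = -87 to 87 mm, 12 mm thick). Its y points along the slide bed, which runs out to y = 265 mm (86 mm wide; steel gibs up to 26 mm above the worktop). Ram axis at x = 15, y = 0 mm. Yaw within 0.25 rad.
- slide: Aluminium loading slide (plate 56 x 208 x 8 mm, 0.3 kg) in the gibs; a few N of friction. Blue nest with the vial at one end, upright tab at the other. Origin: underside, below the nest; its y points from nest to tab. Push it along -y. Fully home, against the stop, its origin is at x = 15, y = 0, z = 12 mm in the press frame; it starts at y = 60 to 115 mm. Nothing latches it.
- slide_tab (a point): Centre of the outer (+y) face of the slide's upright tab, which has a blue patch; the face to push; 174 mm from the slide's origin along its y. The tab is 40 mm wide (slide x), 8 mm thick and reaches from 20 to 74 mm above the worktop; this point is 52 mm above the worktop. When the slide is home the tab's face is 90 mm outside the guard's side.
- guard: Clear plastic hood with aluminium edges on four posts round the press, with a yellow-framed window; fixed, with the press's origin and axes. It spans x = -105 to 120, y = -85 to 85 mm; its top slopes up away from the operator by 0.175 rad, from 162 mm above the worktop at the front edge to 201 mm at the back. No part of the robot may touch it.
- window (a point): Centre of the window in the guard's sloping top, 170 mm above the worktop, at x = -45, y = 0 mm in the press frame. Clear opening 64 mm along the slope (press x) by 110 mm (press y); the yellow frame round it is 9 mm wide and stands 4 mm proud of the panel. The lever's pad is straight below.
- lever_pad (a point): Centre of the top face of the red pad (34 mm in press x, 46 mm in press y) at the front end of the lever, straight below the window: 152 mm above the worktop at rest, 133 mm when the lever is fully down.
- lever (a joint): Press lever, hinged at the column 135 mm behind the pad, in rad: 0 = up, at rest; 0.14 = fully down on its rigid stop (pad 19 mm lower). A spring brings it up again. It takes about 3 N at the pad to start it and about 12 N near the end, as the stopper goes in. It drives the ram 10 mm down; the ram meets the stopper about 4 mm down.
- vial: Amber glass vial, 22 mm across, 46 mm tall, with a white label, standing loose in the slide's nest, its foot 20 mm above the worktop; z is its upward axis, origin at the centre of its foot.
- stopper (a joint): Black rubber stopper (flange 19 mm across, 3.5 mm thick) in the mouth of the vial, in m: 0 = half in, its flange standing 5.5 mm above the glass; 0.0055 = fully in, flange on the glass. It stays where it is pushed; 12 N push it down.
- vial_1: Small glass vial with a black cap, 15 x 45 mm, loose on the bench; bystander. Origin at its foot.
- vial_3: Another such vial; bystander. Origin at its foot.
- marker_blue: Blue felt marker, 131 mm long, 15 mm thick, lying loose; bystander.
- marker_red: Red felt marker, 131 mm long, 15 mm thick, lying loose; bystander.
- forceps: Steel forceps, 125 mm, lying loose on a closed notebook; bystander.
Things that resemble listed ones, but are neither listed nor needed, are in the scene too. There is more than one size of the vial; the one meant has the size given above.

How it is judged:
On the way, in this order (a step that is already met when the one before it is completed fails the run):
1. the slide is pushed fully home against its stop (y of slide in the frame of press below 0.003 m), for 0.2 s.
2. the lever is pressed fully down and the stopper is in (value of joint lever above 0.125 rad and value of joint stopper above 0.0045 m and y of slide in the frame of press below 0.004 m), for 0.1 s.
At the end, for the whole second after the job is handed in: The stopper is within 1 mm of fully in, the lever is up again (under 0.02 rad), the slide is within 4 mm of its stop, and the vial stands upright in the nest, at rest (value of joint stopper above 0.0045 m and value of joint lever below 0.02 rad and y of slide in the frame of press below 0.004 m and z of vial in the frame of slide below 0.011 m and angle between vial's own z axis and vertical below 0.12 rad and linear speed of each of vial, slide below 0.02 m/s); the robot touches nothing.
It fails at once if the robot touches the guard (contact force between any of the fingers, the arm and guard above 0.5 N).
It fails at once if the robot touches the vial or its stopper (contact force between any of the fingers, the arm and vial above 0.5 N).
It fails at once if the vial is lifted in its nest or tipped (z of vial in the frame of slide above 0.014 m or angle between vial's own z axis and vertical above 0.25 rad).
It fails at once if the slide is lifted or pulled out of its bed (z of slide in the frame of press above 0.018 m or y of slide in the frame of press above 0.16 m).
It fails at once if a bystander is moved (distance of any of vial_1, vial_3, marker_blue, marker_red, forceps from where it was at the start of the episode above 0.015 m).
It also fails if it takes over 56 s, if anything falls off the work surface, if the arm or the gripper's body presses on something with over 40 N, if the wrist force passes 120 N, or if a joint passes its speed limit or range.

## Working session

There is one attempt and no reset: what is moved stays moved. The work goes in short steps, Python scripts to look and compute and a shell command to move; the robot and the scene stay as the last step left them, time stands still between calls to the robot, and variables do not carry over. Pictures are saved under pics/ and viewed, on a budget of 10 in all, crops included, one or two more only if the job needs it, and the job is handed in when it is done.

```bash
mkdir -p pics; python3 - <<'E'
from bench import status, optics
import cv2
o=status.get_obs();print({k:o[k] for k in('time_s','eef_pos','eef_rot','wrist_force','opening')})
for n in('scene','top'):
    c=optics.get_calibration(n);print(n,c)
    im=optics.camera(n)[:,:,::-1];cv2.imwrite(f'pics/{n}0.png',im)
    cv2.imwrite(f'pics/{n}0b.png',cv2.resize(im,(800,600),interpolation=cv2.INTER_CUBIC))
E
```

```text
{'time_s': 0.0, 'eef_pos': array([0.18644157, 0.54333422, 0.23035978]), 'eef_rot': array([ 0.69722512,  0.11582787,  0.69768878, -0.11701024]), 'wrist_force': array([-0.81653263,  0.70208587, -0.28377492]), 'opening': 1.0005282864541565}
scene {'vertical_fov': 55.29825973892356, 'cx': 255.47527866679067, 'cy': 194.8922422327284, 'extrinsics': array([[-0.89709072,  0.31583893, -0.30898869,  0.27668095],
       [-0.44177363, -0.65384063,  0.61427069,  0.56539783],
       [-0.00801877,  0.68755959,  0.72608368,  0.77539408],
       [ 0.        ,  0.        ,  0.        ,  1.        ]])}
top {'vertical_fov': 49.094336951686984, 'cx': 251.17318391789897, 'cy': 195.40790595058704, 'extrinsics': array([[ 0.41243882,  0.83638215, -0.36105278,  0.09265858],
       [-0.91097291,  0.37659052, -0.16824964, -0.19574146],
       [-0.00475194,  0.39830199,  0.91724203,  1.2725075 ],
       [ 0.        ,  0.        ,  0.        ,  1.        ]])}
```

View pics/scene0b.png

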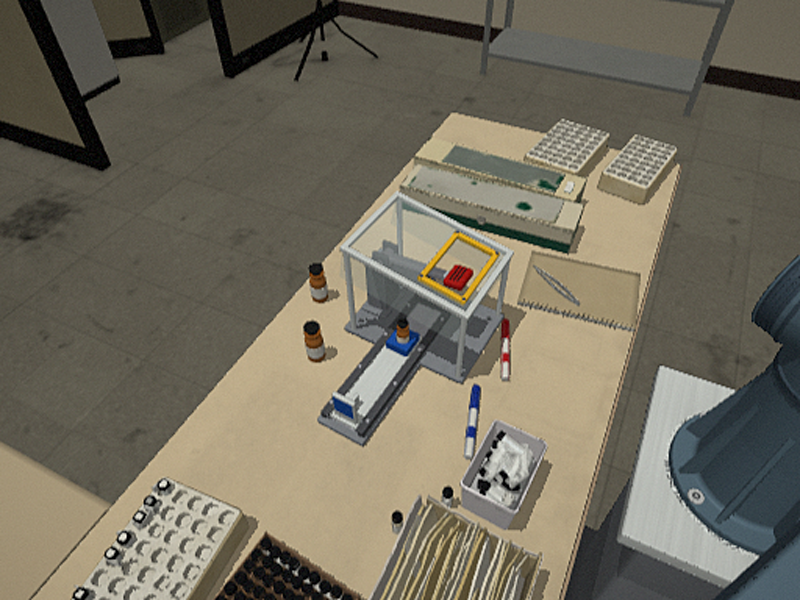

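View pics/top0b.png

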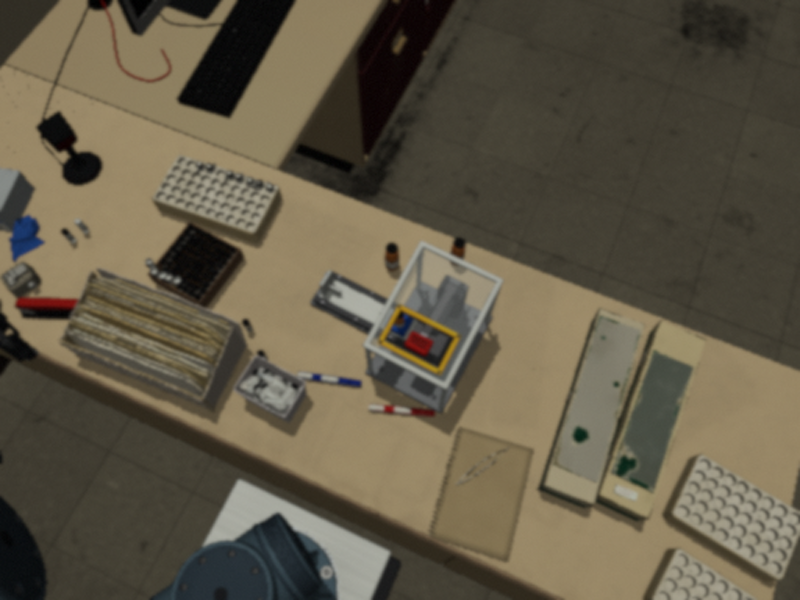

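The scene view shows the press around (420,290) with the yellow window at (460,267) and the tab at (345,405). In the top view the window is at (420,340) and the slide at (350,300). I'll enlarge both.

```bash
python3 - <<'E'
import cv2
a=cv2.imread('pics/scene0.png')[115:295,195:345]; cv2.imwrite('pics/sc.png',cv2.resize(a,None,fx=3.3,fy=3.3,interpolation=cv2.INTER_CUBIC)) 
a=cv2.imread('pics/top0.png')[145:270,190:330]; cv2.imwrite('pics/tc.png',cv2.resize(a,None,fx=4.5,fy=4.5,interpolation=cv2.INTER_CUBIC)) 
E
```

```text
(no output)
```

View pics/sc.png

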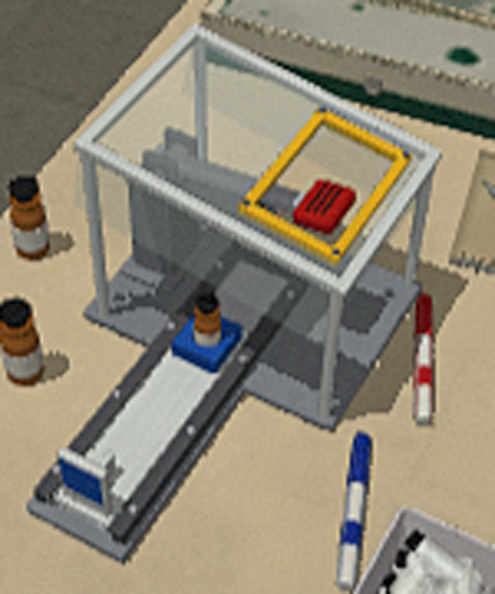

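View pics/tc.png

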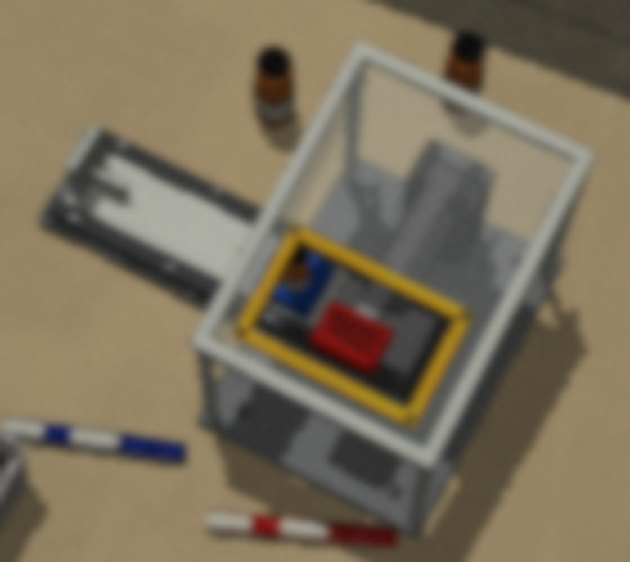

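```bash
cat > geo.py <<'E'
import numpy as np, cv2
from scipy.optimize import least_squares
from bench import optics
def proj(n,P,k=0.):
    c=optics.get_calibration(n);E=np.array(c['extrinsics']);f=192/np.tan(np.radians(c['vertical_fov']/2))
    p=(np.atleast_2d(P)-E[:3,3])@E[:3,:3];u=p[:,0]/-p[:,2];v=-p[:,1]/-p[:,2];d=1+k*(u*u+v*v)
    return np.c_[c['cx']+f*u*d,c['cy']+f*v*d]
def W(pose,P):
    x,y,a=pose;P=np.atleast_2d(P);return np.c_[x+np.cos(a)*P[:,0]-np.sin(a)*P[:,1],y+np.sin(a)*P[:,0]+np.cos(a)*P[:,1],P[:,2]]
E
cat > fit.py <<'E'
from geo import *
t=np.tan(.175);c,s=np.cos(.175),np.sin(.175)
G=[[.12,-.085,.201],[-.105,-.085,.162],[-.105,.085,.162],[.12,.085,.201]]
def fr(u,y):return [-.045+u*c-.004*s,y,.170+u*s+.004*c]
F=[fr(.041,-.064),fr(-.041,-.064),fr(-.041,.064),fr(.041,.064)]
B=[[.058,.265,0],[-.028,.265,0]]
Ps=np.array(G+F+B);ps=np.array([[198,28],[440,153],[335,288],[78,147],[322,108],[411,155],[338,258],[240,210],[28,508],[125,560]])
Pt=np.array(G+F);pt=np.array([[592,155],[432,462],[196,342],[362,42],[468,318],[412,424],[238,332],[292,230]])
ps=(ps+.5)/3.3-.5+[195,115];pt=(pt+.5)/4.5-.5+[190,145]
def res(v):return np.r_[(proj('scene',W(v[:3],Ps),v[3])-ps).ravel(),(proj('top',W(v[:3],Pt),v[4])-pt).ravel()]
for fixk in(0,1):
    g=(lambda v:res(np.r_[v[:3],0,0])) if fixk else res
    r=least_squares(g,[.5,0,0,0,0],loss='soft_l1');print(r.x.round(4),r.cost);print(g(r.x).reshape(-1,2).round(1).tolist())
v=r.x if 0 else least_squares(res,[.5,0,0,0,0],loss='soft_l1').x
for nm,(px),Q in(('tab',(82,478),lambda y:[.015,y+.174,.052]),('stopper top',(206,293),lambda y:[.015,y,.075])):
    p=(np.array(px)+.5)/3.3-.5+[195,115]
    q=least_squares(lambda y:(proj('scene',W(v[:3],Q(y[0])),v[3])-p).ravel(),[.08]);print(nm,q.x,q.fun)
y=q.x[0]
for nm,Q in(('tab',[.015,y+.174,.052]),('window',[-.045,0,.17]),('pad',[-.045,0,.152])):print(nm,W(v[:3],Q).round(4))
E
python3 fit.py
```

```text
[ 0.5322 -0.0675 -0.0824 -0.3668 -1.0204] 15.428057602098612
[[-0.7, -1.0], [1.0, -0.0], [4.2, 1.4], [-0.8, -1.8], [-0.8, -0.6], [0.1, 0.0], [0.1, 0.2], [-0.5, -2.1], [0.6, -0.5], [-0.0, -0.7], [-0.7, 0.0], [-1.1, 1.3], [-1.7, 0.6], [-0.7, -0.4], [1.3, -1.6], [0.1, 0.3], [-1.3, 0.2], [0.6, -2.2]]
[ 0.5319 -0.0674 -0.0849  0.      0.    ] 23.012856319918843
[[-0.6, -2.1], [2.5, -0.5], [4.4, 1.6], [-1.0, -2.2], [-0.3, -1.0], [1.2, -0.4], [0.3, 0.3], [-0.5, -2.1], [-0.7, 1.1], [-0.8, 1.5], [1.5, -0.4], [-0.5, 2.7], [-1.9, 0.7], [-0.4, -0.9], [1.8, -1.2], [0.4, 1.2], [-1.5, 0.3], [0.5, -2.2]]
tab [0.07474225] [0.18746227 0.14830576]
stopper top [0.0690904] [1.37147247 1.09018189]
tab [[0.5671 0.1735 0.052 ]]
window [[ 0.4873 -0.0638  0.17  ]]
pad [[ 0.4873 -0.0638  0.152 ]]
```

```bash
cat > go.py <<'E'
import sys;from geo import *;from bench import status
from scipy.spatial.transform import Rotation as R
V=(.5322,-.0675,-.0824)
o=status.get_obs();r=R.from_quat(np.array(o['eef_rot']),scalar_first=True);p=o['eef_pos']
A=r.as_matrix();yaw=lambda v:np.arctan2(v[1],v[0])
print('t',round(o['time_s'],2),'p',p.round(4),'press frame',(np.array([[np.cos(V[2]),np.sin(V[2])],[-np.sin(V[2]),np.cos(V[2])]])@(p[:2]-V[:2])).round(4),'F',o['wrist_force'].round(1),'op',round(o['opening'],2))
print('axes x',A[:,0].round(3),'y',A[:,1].round(3),'z',A[:,2].round(3),'yaw tooly',np.degrees(yaw(A[:,1])).round(2))
if len(sys.argv)>1:
    for s in sys.argv[1:]:
        q=np.array(eval(s));w=W(V,q)[0];print(q,w.round(4),'tool mm',(A.T@(w-p)*1000).round(1))
E
python3 go.py '[.015,.31,.23]' '[.015,.31,.045]'
```

```text
t 0.1 p [0.1865 0.5434 0.2305] press frame [-0.3948  0.5804] F [-0.3 -0.8  0.3] op 1.0
axes x [-0.001 -0.001 -1.   ] y [ 0.325  0.946 -0.002] z [ 0.946 -0.325 -0.   ] yaw tooly 71.05
[0.015 0.31  0.23 ] [0.5727 0.2402 0.23  ] tool mm [   0.6 -161.3  463.7]
[0.015 0.31  0.045] [0.5727 0.2402 0.045 ] tool mm [ 185.6 -161.   463.8]
```

```bash
python3 -m jog '[-50,0,0,0,0, -90,0,0,-7,0, -90,-16,46,-14.2,0, -90,-32,92,-14.2,0, -90,-48,138,-14.2,0]'; python3 go.py '[.015,.31,.32]'
```

```text
time_s: 0.6
eef_pos: [0.3023, 0.4527, 0.3213]
eef_rot: [0.707, 0.029, 0.706, -0.029]
wrist_force: [0.5, 0.5, 0.5]
opening: 0.147
t 0.6 p [0.3023 0.4527 0.3213] press frame [-0.2719  0.4995] F [0.5 0.5 0.5] op 0.15
axes x [ 0.  0. -1.] y [0.081 0.997 0.   ] z [ 0.997 -0.081  0.   ] yaw tooly 85.35
[0.015 0.31  0.32 ] [0.5727 0.2402 0.32  ] tool mm [   1.4 -189.8  286.7]
```

```bash
python3 -m jog '[0,-30,45,0,0, 0,-60,90,0,0, 0,-92,138,0,0, 0,-124,186,0,0, 0,-155,234,0,0]'; python3 -m jog '[0,-20,30,0,0, 0,-35,53,0,0, 40,-35,53,0,0, 85,-35,53,0,0, 130,-35,53,0,0]';  python3 go.py '[.015,.31,.045]'
```

```text
time_s: 1.1
eef_pos: [0.4989, 0.297, 0.3209]
eef_rot: [0.706, 0.029, 0.707, -0.029]
wrist_force: [-0.5, 0.9, 0.0]
opening: -0.0
time_s: 1.6
eef_pos: [0.5478, 0.2589, 0.1897]
eef_rot: [0.707, 0.03, 0.706, -0.03]
wrist_force: [0.1, 0.1, -0.4]
opening: 0.001
t 1.6 p [0.5478 0.2589 0.1897] press frame [-0.0113  0.3265] F [ 0.1  0.1 -0.4] op 0.0
axes x [ 0.  0. -1.] y [0.084 0.996 0.   ] z [ 0.996 -0.084  0.   ] yaw tooly 85.2
[0.015 0.31  0.045] [0.5727 0.2402 0.045 ] tool mm [144.7 -16.5  26.2]
```

```bash
python3 -m jog '[40,0,26,0,0, 80,0,26,0,0, 115,0,26,0,0, 143,0,26,0,0, 143,0,26,0,0]';  python3 go.py '[.015,.28,.045]'
python3 - <<'E'
from bench import optics
import cv2
a=optics.camera('scene')[115:325,165:345,::-1]; cv2.imwrite('pics/s1.png',cv2.resize(a,None,fx=2.8,fy=2.8,interpolation=cv2.INTER_CUBIC))
E
```

```text
time_s: 2.1
eef_pos: [0.5695, 0.256, 0.0429]
eef_rot: [0.703, 0.028, 0.71, -0.03]
wrist_force: [-1.1, -0.3, 0.5]
opening: 0.001
t 2.1 p [0.5695 0.256  0.0429] press frame [0.0105 0.3255] F [-1.1 -0.3  0.5] op 0.0
axes x [-0.01  -0.002 -1.   ] y [ 0.083  0.997 -0.003] z [ 0.996 -0.083 -0.01 ] yaw tooly 85.24
[0.015 0.28  0.045] [0.5702 0.2103 0.045 ] tool mm [ -2.  -45.5   4.5]
```

View pics/s1.png

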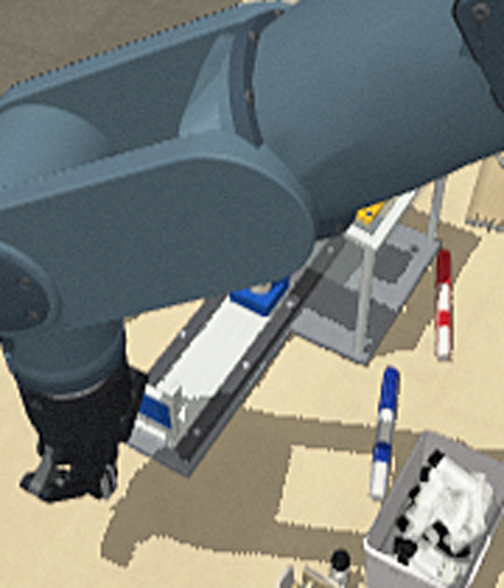

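```bash
python3 - <<'E'
from geo import *;from bench import status
p=status.get_obs()['eef_pos'];V=(.5322,-.0675,-.0824)
q=proj('scene',np.r_[[p,p+[0,0,.07]],W(V,[[.015,.265,0],[.015,.246,.052],[.015,.3255,.043],[.015,.265,.043]])],-.3668);print(((q-[165,115]+.5)*2.8-.5).round(0))
E
```

```text
[[105. 478.]
 [ 93. 433.]
 [149. 451.]
 [156. 404.]
 [103. 477.]
 [144. 425.]]
```

```bash
python3 -m jog '[-8,-15,4,0,0, -8,-30,4,0,0, -8,-45,4,0,0, -8,-49,4,0,0, -8,-52,4,0,0]';  python3 -m jog '[0,-3,0,0,0, 0,-6,0,0,0, 0,-9,0,0,0, 0,-12,0,0,0, 0,-15,0,0,0]'; python3 go.py
```

```text
time_s: 2.65
eef_pos: [0.5736, 0.2039, 0.0571]
eef_rot: [0.707, 0.03, 0.706, -0.03]
wrist_force: [-0.7, -0.3, -0.1]
opening: 0.002
time_s: 3.15
eef_pos: [0.5719, 0.1903, 0.0561]
eef_rot: [0.706, 0.029, 0.707, -0.029]
wrist_force: [0.6, 1.7, -0.4]
opening: 0.001
t 3.15 p [0.5719 0.1903 0.0561] press frame [0.0184 0.2602] F [ 0.6  1.7 -0.4] op 0.0
axes x [-0.  0. -1.] y [0.083 0.997 0.   ] z [ 0.997 -0.083 -0.   ] yaw tooly 85.26
```

```bash
python3 -m jog '[1,-4,-1,0,0, 2,-8,-2,0,0, 3,-12,-3,0,0, 4,-16,-3,0,0, 4,-20,-3,0,0]';  python3 -m jog '[0,-4,0,0,0, 0,-8,0,0,0, 0,-12,0,0,0, 0,-16,0,0,0, 0,-20,0,0,0]'; python3 go.py
```

```text
time_s: 3.65
eef_pos: [0.5674, 0.1702, 0.0523]
eef_rot: [0.707, 0.029, 0.706, -0.029]
wrist_force: [1.7, 3.0, 1.5]
opening: 0.001
time_s: 4.15
eef_pos: [0.5658, 0.1501, 0.0523]
eef_rot: [0.707, 0.029, 0.706, -0.029]
wrist_force: [0.6, 4.3, 2.0]
opening: -0.001
t 4.15 p [0.5658 0.1501 0.0523] press frame [0.0156 0.2196] F [0.6 4.3 2. ] op -0.0
axes x [ 0.  0. -1.] y [0.083 0.997 0.   ] z [ 0.997 -0.083  0.   ] yaw tooly 85.24
```

```bash
python3 -m jog '[0,-4,0,0,0, 0,-8,0,0,0, 0,-12,0,0,0, 0,-16,0,0,0, 0,-20,0,0,0]';  python3 -m jog '[0,-2,0,0,0, 0,-4,0,0,0, 0,-6,0,0,0, 0,-8,0,0,0, 0,-10,0,0,0]'; python3 go.py
```

```text
time_s: 4.65
eef_pos: [0.5642, 0.1302, 0.0523]
eef_rot: [0.707, 0.029, 0.706, -0.029]
wrist_force: [2.6, 3.6, 1.7]
opening: 0.004
time_s: 5.15
eef_pos: [0.5634, 0.1205, 0.0524]
eef_rot: [0.707, 0.029, 0.706, -0.029]
wrist_force: [2.9, 4.5, 1.3]
opening: -0.001
t 5.15 p [0.5634 0.1205 0.0524] press frame [0.0156 0.19  ] F [2.9 4.5 1.3] op -0.0
axes x [ 0.  0. -1.] y [0.083 0.997 0.   ] z [ 0.997 -0.083  0.   ] yaw tooly 85.25
```

```bash
python3 -m jog '[0,-1,0,0,0, 0,-2,0,0,0, 0,-3,0,0,0, 0,-4,0,0,0, 0,-5,0,0,0]'
```

```text
time_s: 5.65
eef_pos: [0.5633, 0.1187, 0.0527]
eef_rot: [0.707, 0.031, 0.706, -0.028]
wrist_force: [4.2, 19.6, 3.0]
opening: -0.004
```

```bash
python3 -m jog '[0,0,0,0,0, 0,0,0,0,0, 0,0,0,0,0, 0,4,0,0,0, 0,12,0,0,0]'; python3 -m jog '[0,25,0,0,0, -20,45,0,0,0, -60,50,0,0,0, -105,50,0,0,0, -150,50,0,0,0]'; python3 -m jog '[-40,0,0,0,0, -80,0,0,0,0, -80,40,0,0,0, -80,80,0,0,0, -80,80,0,0,0]';python3 go.py '[-.045,0,.28]'
python3 - <<'E'
from bench import optics
import cv2
a=optics.camera('scene')[115:295,195:345,::-1]; cv2.imwrite('pics/s2.png',cv2.resize(a,None,fx=2.6,fy=3.3,interpolation=cv2.INTER_CUBIC))
b=optics.camera('top')[145:270,190:330,::-1]
import numpy as np
A=cv2.resize(a,None,fx=3,fy=3,interpolation=cv2.INTER_CUBIC)[:500,:400];B=cv2.resize(b,(400,500*125*4//(5*140)*5//4),interpolation=cv2.INTER_CUBIC)
c=np.zeros((540,800,3),np.uint8);A=cv2.resize(a,None,fx=2.6,fy=2.6,interpolation=cv2.INTER_CUBIC);c[:A.shape[0],:A.shape[1]]=A;B=cv2.resize(b,None,fx=2.8,fy=2.8,interpolation=cv2.INTER_CUBIC);c[:B.shape[0],400:400+B.shape[1]]=B;cv2.imwrite('pics/b2.png',c)
E
```

```text
time_s: 6.15
eef_pos: [0.5627, 0.127, 0.0516]
eef_rot: [0.706, 0.029, 0.707, -0.03]
wrist_force: [0.0, -0.1, -1.1]
opening: 0.006
time_s: 6.65
eef_pos: [0.5667, 0.1771, 0.2027]
eef_rot: [0.705, 0.029, 0.708, -0.03]
wrist_force: [0.5, 0.5, 0.1]
opening: -0.0
time_s: 7.15
eef_pos: [0.5737, 0.2605, 0.2818]
eef_rot: [0.706, 0.028, 0.707, -0.028]
wrist_force: [0.0, 0.3, -0.8]
opening: -0.001
t 7.15 p [0.5737 0.2605 0.2818] press frame [0.0144 0.3303] F [ 0.   0.3 -0.8] op -0.0
axes x [-0.001  0.    -1.   ] y [0.08  0.997 0.   ] z [ 0.997 -0.08  -0.001] yaw tooly 85.42
[-0.045  0.     0.28 ] [ 0.4874 -0.0638  0.28  ] tool mm [   1.8 -330.1  -60.2]
```

View pics/b2.png

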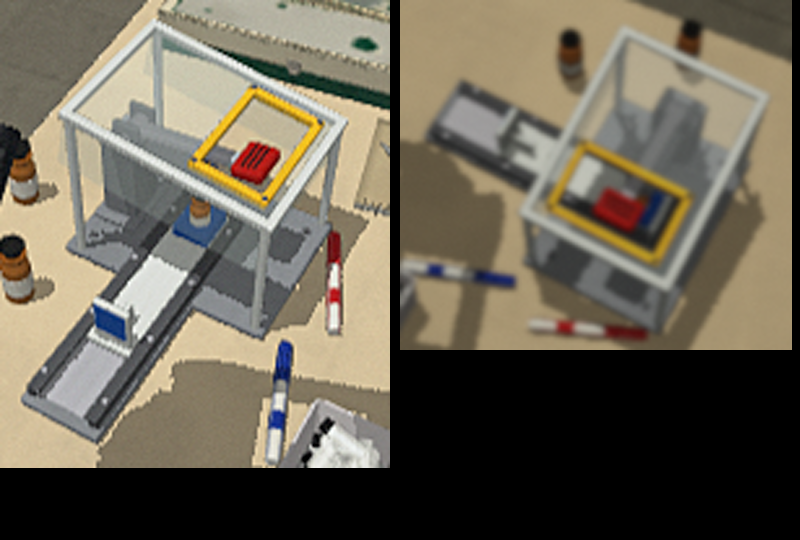

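The slide appears home, with the tab patch at (112,322) in the left crop, the vial upright inside the guard, and the lever up. Next I'll move above the window.

```bash
python3 - <<'E'
from geo import *
q=proj('scene',W((.5322,-.0675,-.0824),[.015,.174,.052]),-.3668);print(((q-[195,115]+.5)*2.6-.5).round(1))
E
python3 -m jog '[0,-40,-8,0,0, 0,-80,-16,0,0, 0,-120,-24,0,0, 0,-160,-32,0,0, 0,-200,-40,0,0]'; python3 -m jog '[0,-40,-8,0,0, 0,-80,-16,0,0, 0,-110,-20,0,0, 0,-130,-20,0,0, 0,-130,-20,0,0]';python3 go.py '[-.045,0,.25]' '[-.045,0,.155]'
```

```text
[[109.3 320.7]]
time_s: 7.75
eef_pos: [0.5167, 0.0584, 0.2817]
eef_rot: [0.706, 0.029, 0.707, -0.03]
wrist_force: [0.5, 0.1, 0.1]
opening: 0.001
time_s: 8.25
eef_pos: [0.4863, -0.07, 0.2819]
eef_rot: [0.706, 0.031, 0.707, -0.032]
wrist_force: [-0.1, 1.0, 0.0]
opening: 0.004
t 8.25 p [ 0.4863 -0.07    0.2819] press frame [-0.0456 -0.0063] F [-0.1  1.   0. ] op 0.0
axes x [-0.002 -0.001 -1.   ] y [ 0.088  0.996 -0.001] z [ 0.996 -0.088 -0.001] yaw tooly 84.95
[-0.045  0.     0.25 ] [ 0.4874 -0.0638  0.25  ] tool mm [31.8  6.3  0.6]
[-0.045  0.     0.155] [ 0.4874 -0.0638  0.155 ] tool mm [126.8   6.4   0.7]
```

```bash
python3 -m jog '[20,3,0,0,0, 40,6,0,0,0, 60,6,0,0,0, 80,6,0,0,0, 80,6,0,0,0]';python3 go.py '[-.045,0,.155]'
python3 - <<'E'
from bench import optics
import cv2,numpy as np
a=optics.camera('scene')[115:255,215:345,::-1]
b=optics.camera('top')[175:270,210:310,::-1]
c=np.zeros((430,800,3),np.uint8)
for i,m,f in((0,a,3),(395,b,4)):
    m=cv2.resize(m,None,fx=f,fy=f,interpolation=cv2.INTER_CUBIC);c[:m.shape[0],i:i+m.shape[1]]=m
cv2.imwrite('pics/b3.png',c)
E
```

```text
time_s: 8.75
eef_pos: [0.4855, -0.0597, 0.1992]
eef_rot: [0.704, 0.03, 0.709, -0.029]
wrist_force: [0.8, 0.4, -0.2]
opening: 0.0
t 8.75 p [ 0.4855 -0.0597  0.1992] press frame [-0.0472  0.0039] F [ 0.8  0.4 -0.2] op 0.0
axes x [-0.006  0.002 -1.   ] y [0.083 0.997 0.002] z [ 0.997 -0.083 -0.006] yaw tooly 85.24
[-0.045  0.     0.155] [ 0.4874 -0.0638  0.155 ] tool mm [44.2 -4.   2.4]
```

View pics/b3.png

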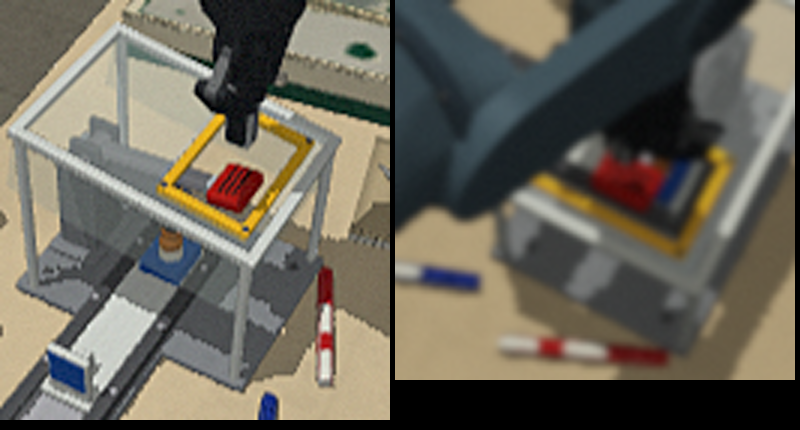

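The tip is at (240,140), directly above the pad at (236,187), and well inside the yellow frame. I'll press down slowly.

```bash
python3 -m jog '[10,-4,2,0,0, 20,-4,2,0,0, 30,-4,2,0,0, 38,-4,2,0,0, 43,-4,2,0,0]'; python3 -m jog '[2,0,0,0,0, 4,0,0,0,0, 6,0,0,0,0, 8,0,0,0,0, 10,0,0,0,0]';python3 go.py '[-.045,0,.131]'
```

```text
time_s: 9.35
eef_pos: [0.4891, -0.0648, 0.1581]
eef_rot: [0.706, 0.03, 0.707, -0.029]
wrist_force: [-0.0, -1.3, 0.9]
opening: 0.003
time_s: 9.85
eef_pos: [0.4896, -0.0651, 0.1496]
eef_rot: [0.706, 0.029, 0.707, -0.029]
wrist_force: [-3.3, 0.3, 3.1]
opening: 0.002
t 9.85 p [ 0.4896 -0.0651  0.1496] press frame [-0.0427 -0.0011] F [-3.3  0.3  3.1] op 0.0
axes x [-0. -0. -1.] y [ 0.083  0.997 -0.   ] z [ 0.997 -0.083 -0.   ] yaw tooly 85.25
[-0.045  0.     0.131] [ 0.4874 -0.0638  0.131 ] tool mm [18.6  1.1 -2.3]
```

```bash
python3 -m jog '[2,0,0,0,0, 4,0,0,0,0, 6,0,0,0,0, 8,0,0,0,0, 10,0,0,0,0]'; python3 -m jog '[1,0,0,0,0, 2,0,0,0,0, 3,0,0,0,0, 4,0,0,0,0, 5,0,0,0,0]'; python3 -m jog '[1,0,0,0,0, 2,0,0,0,0, 3,0,0,0,0, 4,0,0,0,0, 5,0,0,0,0]'
```

```text
time_s: 10.35
eef_pos: [0.4891, -0.065, 0.1399]
eef_rot: [0.706, 0.029, 0.707, -0.029]
wrist_force: [-8.4, 0.6, 13.3]
opening: 0.0
time_s: 10.85
eef_pos: [0.4889, -0.065, 0.135]
eef_rot: [0.706, 0.029, 0.707, -0.029]
wrist_force: [-10.1, 1.1, 18.1]
opening: -0.006
time_s: 11.35
eef_pos: [0.489, -0.0651, 0.1334]
eef_rot: [0.706, 0.029, 0.707, -0.029]
wrist_force: [-25.6, 5.8, 49.4]
opening: -0.0
```

The lever is on its stop: 49 N at z = 0.133. I'll hold briefly, then raise.

```bash
python3 -m jog '[-1,0,0,0,0, -1,0,0,0,0, -1,0,0,0,0, -1,0,0,0,0, -3,0,0,0,0]'; python3 -m jog '[-3,0,0,0,0, -6,0,0,0,0, -9,0,0,0,0, -12,0,0,0,0, -15,0,0,0,0]'; python3 -m jog '[-5,0,0,0,0, -12,0,0,0,0, -25,0,0,0,0, -40,0,0,0,0, -55,0,0,0,0]';  python3 -m jog '[-20,0,0,0,0, -40,0,0,0,0, -60,0,0,0,0, -80,0,0,0,0, -80,0,0,0,0]'; python3 -m jog '[0,40,-40,0,0, 0,80,-80,0,0, 0,120,-80,0,0, 0,160,-80,0,0, 0,200,-80,0,0]'
python3 -m jog '[0,40,0,0,0, 0,80,0,0,0, 0,120,0,0,0, 0,120,0,0,0, 0,120,0,0,0]'
python3 - <<'E'
from bench import optics
import cv2,numpy as np
a=optics.camera('scene')[115:265,195:345,::-1]
b=optics.camera('top')[145:270,210:310,::-1]
c=np.zeros((500,800,3),np.uint8)
for i,m,f in((0,a,2.6),(395,b,4)):
    m=cv2.resize(m,None,fx=f,fy=f,interpolation=cv2.INTER_CUBIC);c[:m.shape[0],i:i+m.shape[1]]=m
cv2.imwrite('pics/b4.png',c)
E
```

```text
time_s: 11.85
eef_pos: [0.4889, -0.065, 0.1348]
eef_rot: [0.706, 0.029, 0.707, -0.029]
wrist_force: [-12.8, 2.0, 17.8]
opening: -0.001
time_s: 12.35
eef_pos: [0.4902, -0.0651, 0.1476]
eef_rot: [0.707, 0.029, 0.706, -0.029]
wrist_force: [-0.1, 0.1, 2.9]
opening: -0.0
time_s: 12.85
eef_pos: [0.4895, -0.0649, 0.2033]
eef_rot: [0.706, 0.029, 0.707, -0.029]
wrist_force: [-0.1, 0.4, 0.6]
opening: 0.001
time_s: 13.35
eef_pos: [0.4911, -0.0655, 0.286]
eef_rot: [0.708, 0.029, 0.705, -0.03]
wrist_force: [0.2, 0.5, -0.2]
opening: 0.006
time_s: 13.85
eef_pos: [0.4256, 0.1426, 0.2819]
eef_rot: [0.707, 0.029, 0.706, -0.029]
wrist_force: [1.6, -0.8, 0.3]
opening: -0.001
time_s: 14.35
eef_pos: [0.4356, 0.261, 0.2813]
eef_rot: [0.706, 0.028, 0.707, -0.029]
wrist_force: [-0.3, -0.3, 0.2]
opening: 0.001
```

View pics/b4.png

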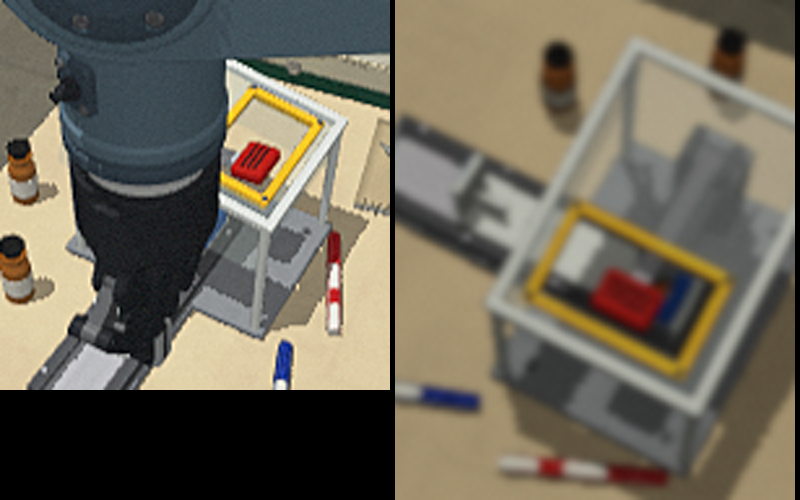

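The lever is back up, with the pad at (256,160) as before. The arm hides the slide, so I'll clear it and take one last look.

```bash
python3 -m jog '[0,20,35,0,0, 0,35,70,0,0, 0,50,105,0,0, 0,60,135,0,0, 0,60,135,0,0]'
python3 - <<'E'
from bench import optics,status
import cv2,numpy as np
a=optics.camera('scene')[115:295,195:345,::-1]
c=cv2.resize(a,None,fx=3.3,fy=3.3,interpolation=cv2.INTER_CUBIC);cv2.imwrite('pics/b5.png',c)
o=status.get_obs();print(o['eef_pos'],o['wrist_force'],np.abs(o['dq']).max())
E
```

```text
time_s: 14.95
eef_pos: [0.5789, 0.3073, 0.2808]
eef_rot: [0.706, 0.03, 0.707, -0.031]
wrist_force: [0.0, -0.9, -0.4]
opening: 0.001
[0.57714363 0.3073315  0.28097782] [-0.1855574   0.62427951  0.56999577] 0.050185635431683494
```

View pics/b5.png

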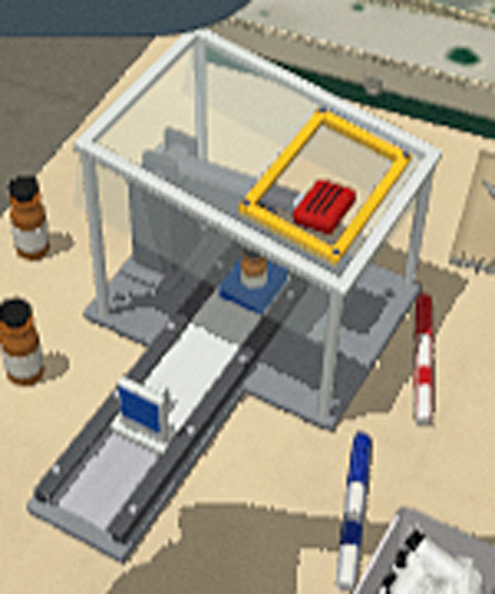

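The tab is at (141,406), the same as after the push. The vial is upright, the lever is up at (325,207), and the markers haven't moved.

```bash
python3 -c "from bench import hand_in;print(hand_in())"
```

```text
the job is handed in; nothing more can be done
None
```

The job is handed in at about 15 s robot time. I pushed the slide home with the shut fingertips, then pressed the lever down through the window, and both steps looked successful. `hand_in()` gives no verdict.

- **Slide:** it ran at about 4 N, then the force rose to about 20 N at the stop. The tab was within about 1 px of its computed home position, and in the last picture it was still there.
- **Lever:** the force was about 18 N as the stopper went in, then 49 N on the rigid stop. The tip was then at z = 133.4 mm, against 133 mm given for fully down. In the last pictures the pad was back at its rest position.
- **Surroundings:** the vial stood upright and the two markers were where they started. I didn't check vial_1, vial_3 or the forceps in the final pictures, but the arm went nowhere near them at bench height. No sudden force suggested contact with the guard. At hand-in the wrist force was near zero and the robot was clear of everything.
- **Not confirmed:** the stopper was out of sight behind the guard's edge. That it is fully in is inferred from the lever's travel and the forces. The pose fit was good to a few mm, with one guard corner about 4 px off; the contact positions agreed with it.

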